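Pry off the feed gearbox cover and set its index lever

ROBOT

A 6-joint arm with a two-finger parallel gripper is mounted at the origin on the work surface. World frame = base frame: x ahead of the robot, y to its left, z up, the work surface at z = 0. Lengths are in m, angles in rad, forces in N, time in s.
With the tool pointing down it reaches from about 0.425 to 1.125 m from the base axis. Payload 14.9 kg.
Tool frame: the origin (TCP) lies at the very end of the fingers, on their centre line; the grasp point (between the pads) lies 19 mm behind it; y points along the fingers, x is the direction in which the jaws open and shut, and the axes are right-handed (so a half turn about y gives the same grasp; the last joint's range is limited). The gripper opens to 91 mm and grips with 3 to 60 N. Pads are 32 mm wide; open, the fingers measure 118 mm over their backs; the gripper's body (76 mm by 178 mm) begins 60 mm behind the grasp point.
Start: joints at [-1.24, 0.379, 1.734, -0, 1.028, -0.033], TCP at [0.249, -0.654, 0.185] pointing down, gripper open.
Joint ranges: [-2.77, 2.77], [-0.74, 2.19], [0, 2.66], [-1.06, 4.2], [0.31, 2.87], [-3.08, 3.08]. Speed limits (rad/s): [1.89, 1.89, 2.39, 3.14, 3.14, 3.14].

INTERFACE

Orientations are given as a unit quaternion [x, y, z, w].
In Python, from plant import read_state, camera, manip gives the robot as it stands.
- The arm moves only by the shell command python3 -m jog 'ROWS' [FORCE]. ROWS is JSON, a list of rows, each an object of numbers: "hand": the finger opening in cm, from 0 to 9.12; "x", "y", "z": the shift along the world's x, y, z in cm; "spin": the turn about the world's z in rad. A call has exactly 8 rows; each row is the pose to reach, as a shift and turn from the pose commanded when the call began; what a row does not reach only later rows make up. A row lasts 1/8 s, in which the tool goes at most 62.5 mm and 10.7 degrees, less where a joint would pass 70% of its speed; a pose out of reach is approached as far as the arm can. A call with a gripper value outside its range is refused whole. The fingers move at their own pace and stop on an object; FORCE is the grip in N (left out, the last holds). Time passes only in rows, so rows that repeat a pose let the fingers close, or fill a call up. It gives the time, the measured TCP pose, the force and the opening at its end, in the units of the state.
- read_state(): the state, without advancing time (a new reading comes with each control period).
- camera(name): name is "scene" or "top" or "wrist"; returns a dict with "frame" (420x560x3 uint8, red, green, blue), "depth" (420x560 float32, m along the optical axis (not along the pixel's ray), 0 where there is no reading), "fx", "fy", "cx", "cy" (pixels), "cam_to_world" (4x4, takes a point from camera to world coordinates). Camera axes: x right, y down, z forward; pixel columns grow to the right and rows downward; lengths in m; the calibration is good to about 2 mm. A picture is of the moment at which its call begins.
- manip.close_job(): hands the job in, once; it reports no verdict.
The state is a dict: "time_s": time; "joints": joint angles; "joint_vel": joint speeds; "joint_torque": joint torques, N m; "tool_pos": TCP position; "tcp_rot": TCP orientation; "contact_force": force on the tool from outside, world axes, zero at the start; "ft_torque": the same for the moment, N m; "width": finger opening in m.
Only numpy, scipy, OpenCV 4.12 (cv2) and the standard library are available. Lean on these libraries where they do the work, as an engineer would, in place of code of your own. Each camera call takes 0.05 s, during which the arm holds its last target. There are 200 camera calls.

TASK

Take the flat pry blade from the mat, put its end into the notch of the snap-fit gearbox cover and pry that end up until it pops off its catches; do not touch the cover with the gripper while it is still clipped. Lay the blade back on the mat, set the cover the right way up on the floor of the tray and then click the lever that was under it forward to the fourth of its five notches, without going past it. Leave all the other things standing and lying where they are.

Things in the scene. Friction and masses are not known exactly. Their poses are not given: they have to be found in the camera images.
- gearbox: Grey gearbox bolted to the bench, 170 (x) x 110 (y) x 75 mm high; a 12 mm thick foot plate stands out 27 mm at +x. Origin: centre of the underside; flat top face at z = 75 mm. Its -x end, towards the robot, is the notch end. Under the cover the top carries a catch block (12 x 34 mm, 12 mm high, at x = -30) and two 4 mm high rails from x = -21 to 49 mm; it is bare from the block to the -x edge
- seat_front (a point): point on the gearbox top face under the notch of the seated cover: gearbox x = -55 mm, y = 0, z = 75 mm; axes as the gearbox. The case's -x top edge, 30 mm before this point, serves as the fulcrum for prying: with the handle beyond it pressed down about 30 mm (some 6 to 10 N) the blade's end rises enough
- cover: Grey plastic snap-fit cover: upside-down tray 110 (x) x 58 (y) x 46 mm high, walls 3 mm, 70 g. Origin: centre of its open underside, z up. Starts clipped on the gearbox top, axes as the gearbox. Two sprung catches 30 mm from its centre towards -x hold its -x end; lifting that end 7 mm (about 10 N) pops them, and the cover then rests loose on them, tilted 0.12 rad. The +x end is only laid on
- notch (a point): middle of the bottom edge of the cover's -x end wall, outer face (cover x = -55, y = 0, z = 0 mm), axes as the cover. The pry notch is here: a cut-out 28 mm wide (y -14 to 14) and 8 mm high, open at the bottom; a blade can go in up to 17 mm from the outer face before it meets the catch block. After popping this edge rests about 13 mm above the gearbox top
- blade: Flat pry blade: wooden handle 100 long x 24 wide x 20 mm high (x from -50 to 50 mm) with a brass ferrule to x = 57 mm and a flat steel blade 20 wide x 3 mm thick from there to x = 120 mm, 140 g. Origin: centre of the underside of the handle; x points along the blade to its tip, z up as it lies; the blade's mid plane is at z = 10 mm
- blade_tip (a point): middle of the end of the steel blade (blade x = 120, y = 0, z = 10 mm); axes as the blade
- mat: black rubber mat, fixed, 220 (x) x 170 (y) x 6 mm thick; origin centre of the underside; the pry blade and the screwdriver lie on it
- tray: open wooden tray, fixed, 230 (x) x 160 (y) x 30 mm high outside, walls and floor 6 mm (the floor's top is at z = 6 mm); origin centre of the underside. An offcut lies at its -x end (within tray x -109 to -40 mm); the rest is free
- offcut: bystander: pale wood offcut 45 (x) x 120 (y) x 20 mm in the tray; origin centre of the underside
- driver: bystander: screwdriver 170 mm long with a round shank, lying on the mat parallel to the blade, about 75 mm beside it; origin in the middle of its length at the underside, x to its tip
- glue: bystander: white bottle, 64 mm across and 180 mm high, standing behind the gearbox; origin centre of the underside
- tin: bystander: round metal tin 64 mm across and 50 mm high beside the gearbox, on its -y side; origin centre of the underside
- sander: bystander: cork sanding block 110 (x) x 60 (y) x 34 mm lying beside the gearbox, on its +y side; origin centre of the underside
- bowl: bystander: wooden bowl 120 mm across and 50 mm high at the back; origin centre of the underside
- lever (a joint): Index lever under the cover, hinge along the gearbox's y at gearbox x = 8, z = 53 mm. Five sprung notches 15 degrees apart, in rad: 0 at notch 1 (leaning 30 degrees to the gearbox's -x), 0.262 at 2, 0.524 at 3, 0.785 at 4, 1.047 at 5; forward is to the gearbox's +x. About 5 N at the tip takes it over a hump, then it snaps into the next notch
- lever_tip (a point): top middle of the lever's black thumb pad, 60 mm from the hinge (30 to 38 mm above the gearbox top face); the pad is 22 mm wide (y), 8 mm thick and 16 mm tall, its axes turn with the lever
Mind the look-alikes: they are no part of the job. What is shaped like the blade but blue is not meant.

How it is judged:
By the outcome, as a careful person would: the job done as asked, in the order asked, and still so for the second after the job is handed in, with the robot touching nothing.
It also fails if it takes over 72 s, if anything falls off the work surface, if the arm or the gripper's body presses on something with over 40 N, if the wrist force passes 120 N, or if a joint passes its speed limit or range.

## Working session

There is one attempt and no reset: what is moved stays moved. The work goes in short steps, Python scripts to look and compute and a shell command to move; the robot and the scene stay as the last step left them, time stands still between calls to the robot, and variables do not carry over. Pictures are saved under pics/ and viewed, about 8 in all and at most 12, crops included, and the job is handed in when it is done.

```bash
ls; mkdir -p pics
cat > h.py <<'E'
import numpy as np, cv2
from plant import read_state, camera, manip
def grab(name, tag):
    c=camera(name); np.savez(f'pics/{tag}.npz',**c); cv2.imwrite(f'pics/{tag}.png',c['frame'][:,:,::-1]); return c
def pts(c):
    d=c['depth']; v,u=np.mgrid[:d.shape[0],:d.shape[1]]
    P=np.stack([(u-c['cx'])/c['fx']*d,(v-c['cy'])/c['fy']*d,d,np.ones_like(d)],-1)
    W=(P@np.array(c['cam_to_world']).T)[...,:3]; W[d==0]=np.nan; return W
E
python3 - <<'E'
from h import *
a=grab('top','top0');b=grab('scene','scene0')
print(read_state())
print(np.round(a['cam_to_world'],3),a['fx'],np.round(b['cam_to_world'],3))
E
```

```text
pics
{'time_s': 0.1, 'joints': array([-1.24027476e+00,  3.79352725e-01,  1.73465605e+00,  1.02685279e-05,
        1.02850084e+00, -3.33225377e-02]), 'joint_vel': array([ 0.00027305, -0.00123016, -0.00172231, -0.0014995 ,  0.00099459,
        0.00179129]), 'joint_torque': array([-8.06574826e-04, -7.65033317e+01, -4.35291481e+01,  6.51745358e-02,
        3.98455246e-02,  1.74971871e-05]), 'tool_pos': array([ 0.24897981, -0.65385795,  0.18428909]), 'tcp_rot': array([-0.58201261,  0.40154907, -0.40103146,  0.58240315]), 'contact_force': array([-1.00380248,  0.19274913,  0.18712311]), 'ft_torque': array([-0.01119304,  0.05763321,  0.01736058]), 'width': 0.0907292208889071}
[[-0.028 -0.996  0.083  0.353]
 [-0.999  0.027 -0.019  0.01 ]
 [ 0.017 -0.083 -0.996  1.767]
 [ 0.     0.     0.     1.   ]] 527.0119923500388 [[ 0.607  0.45  -0.655  1.382]
 [ 0.795 -0.353  0.494 -0.683]
 [-0.009 -0.82  -0.572  0.853]
 [ 0.     0.     0.     1.   ]]
```

View pics/top0.png

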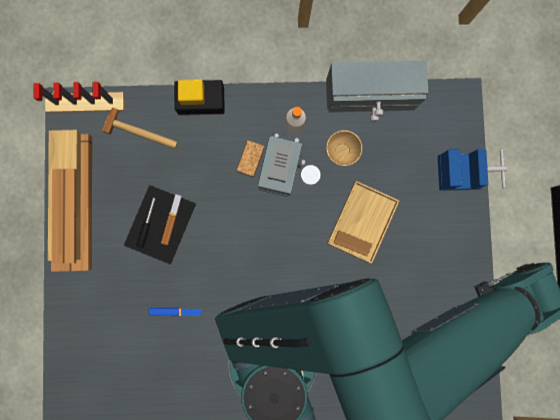

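View pics/scene0.png

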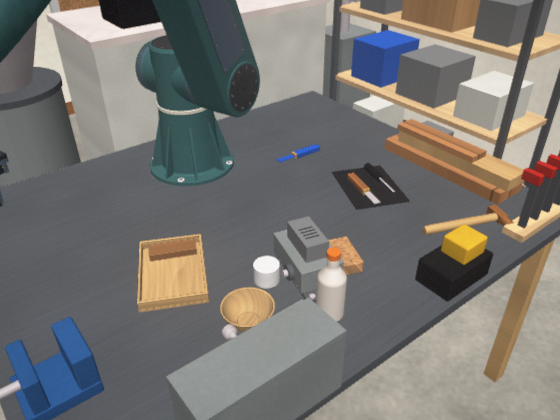

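```bash
cat > m.py <<'E'
from h import *
def load(t): return dict(np.load(f'pics/{t}.npz'))
def rect(W,mask,name):
    n,l,s,_=cv2.connectedComponentsWithStats(mask.astype(np.uint8),connectivity=8)
    k=1+np.argmax(s[1:,4]); P=W[l==k]; P=P[~np.isnan(P[:,0])]
    r=cv2.minAreaRect((P[:,:2]*1000).astype(np.float32))
    print(name,s[k],'c',np.round(r[0],1),'size',np.round(r[1],1),'ang',round(r[2],2),'z',np.round(np.percentile(P[:,2],[5,50,95])*1000,1)); return P
E
python3 - <<'E'
from m import *
c=load('top0');W=pts(c);f=c['frame'].astype(int);R,G,B=f[...,0],f[...,1],f[...,2]
Z=W[...,2]; v,u=np.mgrid[:420,:560]
box=lambda a,b,c,d:(u>a)&(u<b)&(v>c)&(v<d)
rect(W,box(155,190,185,250)&(R-B>60),'handle')
rect(W,box(165,190,185,225)&(R>110)&(abs(R-B)<50),'steel')
rect(W,box(120,200,180,270)&(R<30),'mat')
gb=box(250,310,125,200)
rect(W,gb&(Z>.065)&(Z<.085),'gbtop'); rect(W,gb&(Z>.11)&(Z<.13),'cover')
rect(W,gb&(Z>.06)&(Z<.13),'gb all')
rect(W,box(283,310,100,130)&(Z>.03),'glue')
rect(W,box(300,325,160,190)&(Z>.03),'tin')
rect(W,box(235,266,135,180)&(Z>.02)&(R-B>40),'sander')
rect(W,box(320,405,175,270)&(R-B>20),'tray');rect(W,box(330,375,225,258)&(R-B>20)&(R<150),'offcut')
E
```

```text
handle [161 213  15  32 230] c [452.8 329.3] size [ 24.6 104.5] ang 74.2 z [18.7 25.6 33.2]
steel [170 194  12  20 127] c [537.2 306.7] size [23.7 64.6] ang 74.05 z [ 4.1 15.6 22.8]
mat [136 222  14  27 118] c [434.9 414.3] size [27.2 85.1] ang 76.78 z [16.2 26.6 35.3]
gbtop [ 258  137   44   57 1066] c [648.4 -43.3] size [109.8 171.8] ang 75.22 z [68.7 74.9 81.6]
cover [268 144  25  38 626] c [648.2 -43.1] size [ 58.1 110.8] ang 75.38 z [114.5 121.1 127.2]
gb all [ 258  137   44   57 1741] c [648.4 -43.4] size [109.9 171.8] ang 75.22 z [ 69.2  78.3 125.4]
glue [285 107  21  23 381] c [790. -96.] size [62.5 57.1] ang 71.61 z [ 64.5 122.3 181.7]
tin [301 166  19  19 293] c [ 615.8 -142.6] size [59.9 61.3] ang 86.03 z [42.9 50.3 57.3]
sander [237 141  27  36 587] c [679.6  53.8] size [ 60.3 109.4] ang 68.49 z [26.7 33.9 41.1]
tray [ 327  180   73   84 3465] c [ 460.4 -321.3] size [168.6 241. ] ang 63.8 z [ 0.   8.9 32.1]
offcut [334 231  37  21 244] c [ 396.4 -279. ] size [119.6  45. ] ang 75.45 z [18.8 25.9 32.9]
```

```bash
python3 - <<'E'
from h import *
from scipy.spatial.transform import Rotation as R
s=read_state();M=R.from_quat(s['tcp_rot']).as_matrix();print(np.round(M,3))
print(np.degrees(np.arctan2(M[1,0],M[0,0])))
E
python3 -m jog '[{"x":3,"y":5,"z":1,"spin":0},{"x":6,"y":10,"z":2},{"x":9,"y":15,"z":3},{"x":12,"y":20,"z":4},{"x":15,"y":25,"z":4},{"x":18,"y":30,"z":4},{"x":21,"y":35,"z":4},{"x":24,"y":41,"z":4}]'
```

```text
[[ 0.356 -0.     0.935]
 [-0.935  0.001  0.356]
 [-0.001 -1.     0.   ]]
-69.1535711559142$[0]: bad value
```

```bash
python3 -m jog '[{"hand":5,"x":3,"y":5,"z":1,"spin":0.18},{"hand":5,"x":6,"y":10,"z":2,"spin":0.36},{"hand":5,"x":9,"y":15,"z":3,"spin":0.54},{"hand":5,"x":12,"y":20,"z":4,"spin":0.72},{"hand":5,"x":15,"y":25,"z":4,"spin":0.9},{"hand":5,"x":18,"y":30,"z":4,"spin":1.08},{"hand":5,"x":21,"y":35,"z":4,"spin":1.26},{"hand":5,"x":24,"y":41,"z":4,"spin":1.45}]'
```

```text
time_s: 1.1
tool_pos: [0.4877, -0.2466, 0.2248]
tcp_rot: [0.702, 0.087, -0.087, -0.702]
contact_force: [0.7, -1.1, -0.1]
width: 0.0499
```

```bash
python3 -m jog '[{"hand":5,"x":1,"y":6,"z":0,"spin":0.15},{"hand":5,"x":1,"y":12,"z":0,"spin":0.3},{"hand":5,"x":1,"y":18,"z":0,"spin":0.45},{"hand":5,"x":1,"y":24,"z":0,"spin":0.6},{"hand":5,"x":1,"y":30,"z":0,"spin":0.75},{"hand":5,"x":0,"y":36,"z":0,"spin":0.9},{"hand":5,"x":-1,"y":42,"z":0,"spin":1.06},{"hand":5,"x":-2,"y":48,"z":-3,"spin":1.06}]'
python3 -m jog '[{"hand":5,"x":-1,"y":4,"z":-2,"spin":0},{"hand":5,"x":-2,"y":7,"z":-4,"spin":0},{"hand":5,"x":-3.2,"y":9.8,"z":-6,"spin":0},{"hand":5,"x":-3.2,"y":9.8,"z":-8,"spin":0},{"hand":5,"x":-3.2,"y":9.8,"z":-8,"spin":0},{"hand":5,"x":-3.2,"y":9.8,"z":-8,"spin":0},{"hand":5,"x":-3.2,"y":9.8,"z":-8,"spin":0},{"hand":5,"x":-3.2,"y":9.8,"z":-8,"spin":0}]'
python3 - <<'E'
from m import *
c=grab('wrist','w1'); print(read_state()['joints'])
E
```

```text
time_s: 2.1
tool_pos: [0.4683, 0.2295, 0.1985]
tcp_rot: [0.563, 0.43, -0.428, -0.562]
contact_force: [0.6, -0.4, -0.1]
width: 0.0501
time_s: 3.1
tool_pos: [0.4362, 0.325, 0.1178]
tcp_rot: [0.563, 0.428, -0.428, -0.563]
contact_force: [1.4, 0.6, -0.7]
width: 0.0499
[ 5.97516283e-01  2.30989702e-01  2.08208818e+00 -7.93688363e-06
  8.27746665e-01 -7.02645269e-01]
```

View pics/w1.png

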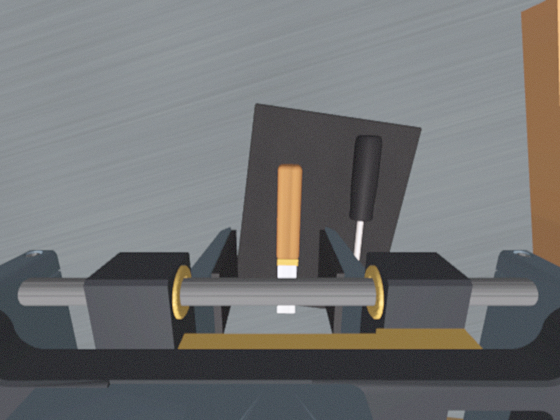

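Handle at columns 278–302, rows 165–260, between the fingers; driver at about (365,180); tip towards the bottom.

Run:
```python
from m import *
c=load('w1');W=pts(c);f=c['frame'].astype(int);R,G,B=f[...,0],f[...,1],f[...,2]
v,u=np.mgrid[:420,:560]
rect(W,(u>265)&(u<315)&(v>150)&(v<270)&(R-B>50)&(R<230),'handle')
rect(W,(u>350)&(u<385)&(v>130)&(v<225)&(R<30),'driver')
```

```text
handle [ 276  164   26  102 2255] c [459.  331.4] size [ 25.7 115.8] ang 73.4 z [22.5 25.6 26.9]
driver [355 157   1   1   1] c [412.4 410.3] size [0. 0.] ang 0.0 z [23.8 23.8 23.8]
```

```bash
python3 -m jog '[{"hand":5,"x":0.3,"y":0.9,"z":-3,"spin":0},{"hand":5,"x":0.3,"y":0.9,"z":-6,"spin":0},{"hand":5,"x":0.3,"y":0.9,"z":-8.5,"spin":0},{"hand":5,"x":0.3,"y":0.9,"z":-10,"spin":0},{"hand":5,"x":0.3,"y":0.9,"z":-10.9,"spin":0},{"hand":5,"x":0.3,"y":0.9,"z":-10.9,"spin":0},{"hand":2,"x":0.3,"y":0.9,"z":-10.9,"spin":0},{"hand":2,"x":0.3,"y":0.9,"z":-10.9,"spin":0}]' 25
python3 -m jog '[{"hand":2,"x":0,"y":0,"z":0,"spin":0},{"hand":2,"x":0,"y":0,"z":0,"spin":0},{"hand":2,"x":0,"y":0,"z":0,"spin":0},{"hand":2,"x":0,"y":0,"z":0,"spin":0},{"hand":2,"x":0,"y":0,"z":2,"spin":0},{"hand":2,"x":0,"y":0,"z":5,"spin":0},{"hand":2,"x":0,"y":0,"z":10,"spin":0},{"hand":2,"x":0,"y":0,"z":11,"spin":0}]'
```

```text
time_s: 4.15
tool_pos: [0.4392, 0.3343, 0.0088]
tcp_rot: [0.563, 0.428, -0.428, -0.563]
contact_force: [0.2, -0.0, -0.1]
width: 0.033
time_s: 5.15
tool_pos: [0.4405, 0.3352, 0.1225]
tcp_rot: [0.563, 0.43, -0.426, -0.563]
contact_force: [-0.1, 0.2, 0.1]
width: 0.0199
```

Run:
```python
from m import *
c=grab('wrist','w2')
c=load('w2');W=pts(c);f=c['frame'].astype(int);R,G,B=f[...,0],f[...,1],f[...,2]
v,u=np.mgrid[:420,:560]
rect(W,(u>240)&(u<330)&(v>100)&(v<300)&(R-B>50)&(R<230),'handle')
```

```text
handle [ 266  162   25  101 2220] c [459.  331.1] size [ 25.6 115.9] ang 73.87 z [21.9 25.6 26.9]
```

View pics/w2.png

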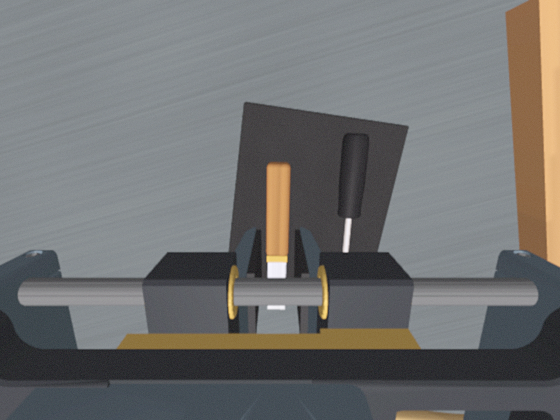

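The blade still lies where it was; the fingers closed to the commanded 20 mm. The grip probably slipped off weakly, so I'll retry with a full closing command and check the width before lifting.

```bash
python3 -m jog '[{"hand":5,"x":0,"y":0,"z":0,"spin":0},{"hand":5,"x":0,"y":0,"z":-1,"spin":0},{"hand":5,"x":0,"y":-0.1,"z":-4,"spin":0},{"hand":5,"x":0,"y":-0.1,"z":-7,"spin":0},{"hand":5,"x":0,"y":-0.1,"z":-10,"spin":0},{"hand":5,"x":0,"y":-0.1,"z":-11.2,"spin":0},{"hand":5,"x":0,"y":-0.1,"z":-11.2,"spin":0},{"hand":0,"x":0,"y":-0.1,"z":-11.2,"spin":0}]' 30
python3 -m jog '[{"hand":0,"x":0,"y":0,"z":0,"spin":0},{"hand":0,"x":0,"y":0,"z":0,"spin":0},{"hand":0,"x":0,"y":0,"z":0,"spin":0},{"hand":0,"x":0,"y":0,"z":0,"spin":0},{"hand":0,"x":0,"y":0,"z":0,"spin":0},{"hand":0,"x":0,"y":0,"z":0,"spin":0},{"hand":0,"x":0,"y":0,"z":0,"spin":0},{"hand":0,"x":0,"y":0,"z":0,"spin":0}]'
```

```text
time_s: 6.2
tool_pos: [0.4392, 0.3333, 0.0068]
tcp_rot: [0.563, 0.428, -0.428, -0.563]
contact_force: [-0.0, 0.2, 0.2]
width: 0.0424
time_s: 7.2
tool_pos: [0.4388, 0.333, 0.0062]
tcp_rot: [-0.563, -0.428, 0.428, 0.563]
contact_force: [0.6, 0.2, 0.5]
width: 0.0003
```

Run:
```python
from m import *
c=grab('wrist','w3')
t=grab('top','top3'); s=read_state()
for k,c in (('w3',c),('top3',t)):
    p=np.linalg.inv(c['cam_to_world'])@np.r_[s['tool_pos'],1]; print(k,'TCP px',c['fx']*p[0]/p[2]+c['cx'],c['fy']*p[1]/p[2]+c['cy'])
    p=np.linalg.inv(c['cam_to_world'])@np.r_[.459,.331,.02,1]; print(k,'handle px',c['fx']*p[0]/p[2]+c['cx'],c['fy']*p[1]/p[2]+c['cy'])
print(s['tool_pos'],s['width'])
im=cv2.hconcat([cv2.imread('pics/w3.png')[:,100:460],cv2.resize(cv2.imread('pics/top3.png')[150:290,90:230],(420,420),interpolation=cv2.INTER_NEAREST)])
cv2.imwrite('pics/v3.png',im)
```

```text
w3 TCP px 276.78131159919644 235.9368489091328
w3 handle px 281.8552918825839 270.58310418635944
top3 TCP px 168.10617470690835 233.13022940335293
top3 handle px 167.86817004826543 226.8283762099184
[0.43880024 0.33298982 0.00617306] 0.0002980320623604712
```

View pics/v3.png

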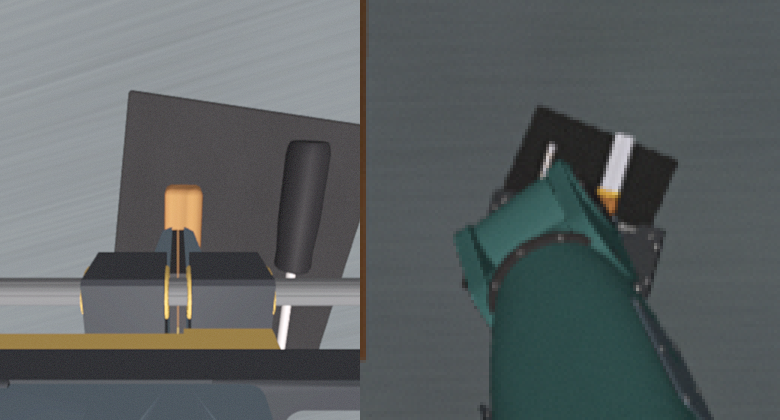

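Run:
```python
from m import *
c=load('w3');W=pts(c);
for r in range(180,250,5): print(r,[tuple(np.round(W[r,u]*1000).astype(int)) for u in (268,274,277,282,290,297)])
print(np.round(c['cam_to_world'],3))
```

```text
180 [(np.int64(399), np.int64(338), np.int64(6)), (np.int64(400), np.int64(342), np.int64(5)), (np.int64(400), np.int64(344), np.int64(7)), (np.int64(401), np.int64(347), np.int64(5)), (np.int64(403), np.int64(352), np.int64(6)), (np.int64(404), np.int64(357), np.int64(5))]
185 [(np.int64(402), np.int64(337), np.int64(6)), (np.int64(401), np.int64(342), np.int64(14)), (np.int64(402), np.int64(343), np.int64(13)), (np.int64(403), np.int64(347), np.int64(13)), (np.int64(405), np.int64(352), np.int64(12)), (np.int64(407), np.int64(356), np.int64(5))]
190 [(np.int64(402), np.int64(338), np.int64(24)), (np.int64(403), np.int64(341), np.int64(24)), (np.int64(403), np.int64(343), np.int64(24)), (np.int64(404), np.int64(346), np.int64(23)), (np.int64(405), np.int64(351), np.int64(24)), (np.int64(407), np.int64(355), np.int64(23))]
195 [(np.int64(405), np.int64(337), np.int64(25)), (np.int64(405), np.int64(341), np.int64(26)), (np.int64(406), np.int64(342), np.int64(25)), (np.int64(407), np.int64(345), np.int64(26)), (np.int64(408), np.int64(350), np.int64(26)), (np.int64(409), np.int64(354),
[... 2250 characters left out ...]
p.int64(25))]
240 [(np.int64(422), np.int64(333), np.int64(56)), (np.int64(424), np.int64(336), np.int64(53)), (np.int64(434), np.int64(334), np.int64(26)), (np.int64(425), np.int64(340), np.int64(52)), (np.int64(424), np.int64(344), np.int64(57)), (np.int64(438), np.int64(347), np.int64(26))]
245 [(np.int64(421), np.int64(333), np.int64(63)), (np.int64(424), np.int64(336), np.int64(60)), (np.int64(438), np.int64(333), np.int64(25)), (np.int64(424), np.int64(340), np.int64(61)), (np.int64(424), np.int64(344), np.int64(63)), (np.int64(426), np.int64(348), np.int64(63))]
[[ 0.268  0.927  0.262  0.366]
 [ 0.964 -0.258 -0.073  0.354]
 [ 0.     0.272 -0.962  0.206]
 [ 0.     0.     0.     1.   ]]
```

Run:
```python
from m import *
for t,z in (('w1',.118),('w2',.1225)):
    W=pts(load(t))
    sub=W[222:250,225:345].reshape(-1,3); sub=sub[(sub[:,2]>z-.03)]
    print(t,z,np.round(np.sort(sub[:,2])[:12]*1000), np.round(sub[np.argsort(sub[:,2])[:4]]*1000))
```

```text
w1 0.118 [146. 146. 146. 146. 146. 147. 147. 147. 147. 147. 147. 147.] [[413. 302. 146.]
 [412. 301. 146.]
 [433. 353. 146.]
 [430. 357. 146.]]
w2 0.1225 [150. 150. 151. 151. 151. 152. 152. 152. 152. 152. 152. 152.] [[421. 326. 150.]
 [441. 346. 150.]
 [421. 326. 151.]
 [421. 327. 151.]]
```

Run:
```python
from m import *
c=grab('scene','s3')
im=cv2.imread('pics/s3.png')[120:240,300:460]
cv2.imwrite('pics/s3c.png',cv2.resize(im,None,fx=5,fy=5,interpolation=cv2.INTER_CUBIC))
for q in ([.4388,.333,.006],[.4388,.333,.03]):
    p=np.linalg.inv(c['cam_to_world'])@np.r_[q,1]; print((c['fx']*p[0]/p[2]+c['cx']-300)*5,(c['fy']*p[1]/p[2]+c['cy']-120)*5)
```

```text
274.1564444376897 314.5940916014604
277.15205658590463 281.7089959195013
```

View pics/s3c.png

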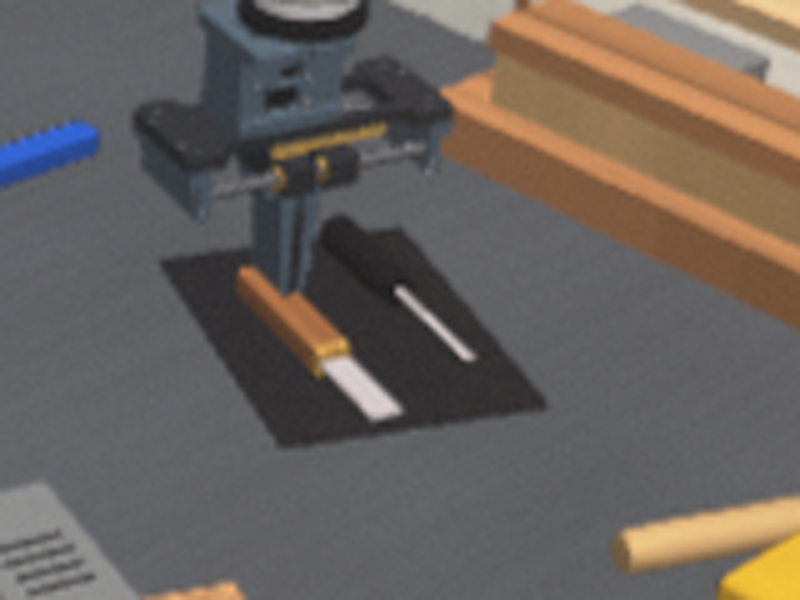

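The fingers end about 25 mm higher than tool_pos reports: the tips (around crop (285,290)) sit just above the handle. I'll treat the reported z as biased and go lower.

```bash
python3 -m jog '[{"hand":5,"x":0,"y":0,"z":0,"spin":0},{"hand":5,"x":0,"y":0,"z":0,"spin":0},{"hand":5,"x":0,"y":0,"z":0,"spin":0},{"hand":5,"x":0,"y":0,"z":-0.4,"spin":0},{"hand":5,"x":0,"y":0,"z":-0.8,"spin":0},{"hand":5,"x":0,"y":0,"z":-1.2,"spin":0},{"hand":5,"x":0,"y":0,"z":-1.6,"spin":0},{"hand":5,"x":0,"y":0,"z":-1.6,"spin":0}]' 30
python3 - <<'E'
from m import *
c=grab('wrist','w4');W=pts(c);s=read_state();print(s['tool_pos'],s['contact_force'])
sub=W[200:250,225:345].reshape(-1,3); sub=sub[(sub[:,2]>.028)];i=np.argsort(sub[:,2])[:6]
print(np.round(sub[i]*1000))
E
```

```text
time_s: 8.35
tool_pos: [0.4386, 0.3328, -0.0102]
tcp_rot: [-0.563, -0.428, 0.428, 0.563]
contact_force: [-0.3, -0.1, -0.1]
width: 0.0501
[ 0.43870486  0.33292257 -0.01000605] [-0.37026748  0.32886606  0.39409272]
[[431. 362.  28.]
 [422. 312.  28.]
 [436. 360.  28.]
 [419. 313.  28.]
 [430. 366.  28.]
 [415. 310.  28.]]
```

```bash
python3 -m jog '[{"hand":5,"x":0,"y":0,"z":-0.2,"spin":0},{"hand":5,"x":0,"y":0,"z":-0.4,"spin":0},{"hand":0,"x":0,"y":0,"z":-0.4,"spin":0},{"hand":0,"x":0,"y":0,"z":-0.4,"spin":0},{"hand":0,"x":0,"y":0,"z":-0.4,"spin":0},{"hand":0,"x":0,"y":0,"z":-0.4,"spin":0},{"hand":0,"x":0,"y":0,"z":-0.4,"spin":0},{"hand":0,"x":0,"y":0,"z":-0.4,"spin":0}]' 30
```

```text
time_s: 9.4
tool_pos: [0.4389, 0.333, -0.0138]
tcp_rot: [0.563, 0.428, -0.428, -0.563]
contact_force: [0.2, 0.5, 1.6]
width: 0.0239
```

```bash
python3 -m jog '[{"hand":0,"x":0,"y":0,"z":1,"spin":0},{"hand":0,"x":0,"y":0,"z":3,"spin":0},{"hand":0,"x":0,"y":0,"z":6,"spin":0},{"hand":0,"x":0,"y":-4,"z":9,"spin":0},{"hand":0,"x":0,"y":-8,"z":11,"spin":0},{"hand":0,"x":0,"y":-12,"z":11,"spin":0},{"hand":0,"x":0,"y":-16,"z":11,"spin":0.01},{"hand":0,"x":0,"y":-20,"z":11,"spin":0.01}]'
python3 -m jog '[{"hand":0,"x":0,"y":-3,"z":0,"spin":0},{"hand":0,"x":0,"y":-6,"z":0,"spin":0},{"hand":0,"x":0,"y":-9,"z":0,"spin":0},{"hand":0,"x":0,"y":-11,"z":-1,"spin":0},{"hand":0,"x":-0.2,"y":-12,"z":-2,"spin":0},{"hand":0,"x":-0.2,"y":-12,"z":-3,"spin":0},{"hand":0,"x":-0.2,"y":-12,"z":-3,"spin":0},{"hand":0,"x":-0.2,"y":-12,"z":-3,"spin":0}]'
python3 - <<'E'
from m import *
t=grab('top','top5');c=grab('scene','s5');print(read_state()['tool_pos'],read_state()['joints'])
a=cv2.resize(cv2.imread('pics/top5.png')[130:250,230:330],(500,600),interpolation=cv2.INTER_CUBIC)
b=cv2.resize(cv2.imread('pics/s5.png')[170:310,230:330],(300,420),interpolation=cv2.INTER_CUBIC)
b=cv2.copyMakeBorder(b,0,180,0,0,cv2.BORDER_CONSTANT);cv2.imwrite('pics/v5.png',cv2.hconcat([a,b]))
E
```

```text
time_s: 10.4
tool_pos: [0.439, 0.1319, 0.0976]
tcp_rot: [0.561, 0.431, -0.43, -0.56]
contact_force: [0.9, 0.9, -0.4]
width: 0.0234
time_s: 11.4
tool_pos: [0.4369, 0.0135, 0.0663]
tcp_rot: [-0.56, -0.431, 0.431, 0.561]
contact_force: [0.9, -0.1, 0.0]
width: 0.0239
[0.43706998 0.01338234 0.0664461 ] [-2.27150094e-02  1.66004712e-01  2.29966207e+00  3.26793014e-05
  6.75513905e-01 -1.33391547e+00]
```

View pics/v5.png

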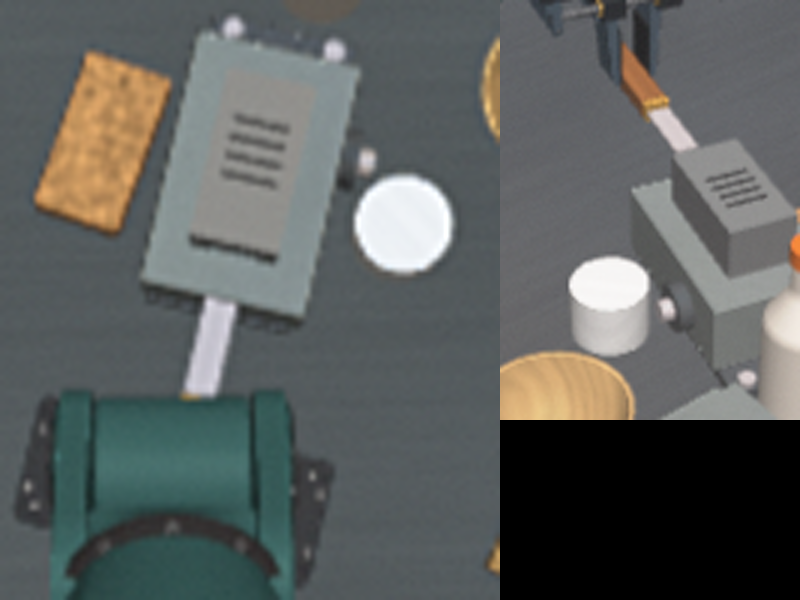

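Top view (crop): the blade is held, tip at about (220,300) at the case edge, and roughly aligned with the cover (notch end around (233,245)). I'll measure it now.

Run:
```python
from m import *
c=load('top5');W=pts(c);f=c['frame'].astype(int);R,G,B=f[...,0],f[...,1],f[...,2]
v,u=np.mgrid[:420,:560];Z=W[...,2]
box=(u>262)&(u<282)&(v>185)&(v<212)
P=rect(W,box&(R>150),'steel')
gb=(u>250)&(u<310)&(v>125)&(v<200)
C=rect(W,gb&(Z>.11)&(Z<.13),'cover')
ax=np.array([np.cos(np.radians(-14.7)),np.sin(np.radians(-14.7))]);lt=np.array([-ax[1],ax[0]])
gbc=np.array([.6484,-.0433]); q=(P[:,:2]-gbc)
a,l=q@ax,q@lt; print('along',a.min(),a.max()); 
k=np.polyfit(a,l,1);print('slope deg',np.degrees(k[0]),'lat at tip',np.polyval(k,a.max()),'z fit',np.polyfit(a,P[:,2],1),np.polyval(np.polyfit(a,P[:,2],1),a.max()))
q=(C[:,:2]-gbc);a2,l2=q@ax,q@lt;print('cover lat',l2.min(),l2.max(),a2.min(),a2.max())
```

```text
steel [267 189  10  20 122] c [535.7 -14. ] size [19.5 65.9] ang 75.12 z [ 87.   97.7 104.4]
cover [268 144  25  38 632] c [648.3 -43.1] size [ 58.2 112. ] ang 75.4 z [114.7 121.2 126.9]
along -0.14940211598406272 -0.08349699250539536
slope deg -0.42233666676315124 lat at tip -0.00033105781271239494 z fit [-0.12810519  0.08182434] 0.09252073790007702
cover lat -0.0289483439940576 0.029226933993733398 -0.056061862213825975 0.05589999704762977
```

Run:
```python
from m import *
ax=np.array([np.cos(np.radians(-14.7)),np.sin(np.radians(-14.7))]);gbc=np.array([.6484,-.0433])
for t,b in (('top5',(262,282,185,212)),('s5',(276,300,200,224))):
    c=load(t);W=pts(c);f=c['frame'].astype(int);v,u=np.mgrid[:420,:560]
    m=((u>b[0])&(u<b[1])&(v>b[2])&(v<b[3])&(f[...,0]>150)&(f[...,2]>130)).astype(np.uint8)
    for er in (0,1):
        mm=cv2.erode(m,np.ones((3,3))) if er else m
        P=W[mm>0];P=P[P[:,2]>.05];a=(P[:,:2]-gbc)@ax
        l=(P[:,:2]-gbc)@np.array([-ax[1],ax[0]])
        print(t,er,len(P),a.min(),a.max(),np.polyfit(a,P[:,2],1),np.polyval(np.polyfit(a,P[:,2],1),-.084),l.mean())
```

```text
top5 0 121 -0.14940211598406272 -0.08349699250539536 [-0.12810519  0.08182434] 0.09258517576933564 -8.121886494356455e-05
top5 1 65 -0.14554225981278948 -0.09052496581266808 [-0.02175497  0.09547333] 0.0973007445873044 -0.0002556032444152977
s5 0 114 -0.15400714204927485 -0.08246203658561965 [0.00988559 0.09559568] 0.0947652894383519 -0.00016807168311205067
s5 1 64 -0.14861593400308182 -0.08918066992942032 [0.01570527 0.09635941] 0.0950401661748272 0.0005437653004581385
```

```bash
python3 -m jog '[{"hand":0,"x":0,"y":0,"z":-0.8,"spin":0},{"hand":0,"x":0,"y":0,"z":-1.6,"spin":0},{"hand":0,"x":0.7,"y":-0.18,"z":-1.6,"spin":0},{"hand":0,"x":1.4,"y":-0.36,"z":-1.6,"spin":0},{"hand":0,"x":1.9,"y":-0.5,"z":-1.6,"spin":0},{"hand":0,"x":2.4,"y":-0.63,"z":-1.6,"spin":0},{"hand":0,"x":2.8,"y":-0.74,"z":-1.6,"spin":0},{"hand":0,"x":3.2,"y":-0.84,"z":-1.6,"spin":0}]'
```

```text
time_s: 12.5
tool_pos: [0.4691, 0.0045, 0.0502]
tcp_rot: [0.561, 0.431, -0.431, -0.561]
contact_force: [0.6, 0.4, -1.2]
width: 0.0237
```

```bash
python3 -m jog '[{"hand":0,"x":0.4,"y":-0.1,"z":0,"spin":0},{"hand":0,"x":0.7,"y":-0.18,"z":0,"spin":0},{"hand":0,"x":0.9,"y":-0.24,"z":0,"spin":0},{"hand":0,"x":0.9,"y":-0.24,"z":-0.2,"spin":0},{"hand":0,"x":0.9,"y":-0.24,"z":-0.4,"spin":0},{"hand":0,"x":0.9,"y":-0.24,"z":-0.6,"spin":0},{"hand":0,"x":0.9,"y":-0.24,"z":-0.8,"spin":0},{"hand":0,"x":0.9,"y":-0.24,"z":-0.8,"spin":0}]' 15
```

```text
time_s: 13.5
tool_pos: [0.4777, 0.0022, 0.042]
tcp_rot: [-0.561, -0.431, 0.431, 0.561]
contact_force: [-0.5, 0.6, -0.1]
width: 0.0238
```

```bash
python3 -m jog '[{"hand":0,"x":0,"y":0,"z":-0.2,"spin":0},{"hand":0,"x":0,"y":0,"z":-0.4,"spin":0},{"hand":0,"x":0,"y":0,"z":-0.6,"spin":0},{"hand":0,"x":0,"y":0,"z":-0.8,"spin":0},{"hand":0,"x":0,"y":0,"z":-1,"spin":0},{"hand":0,"x":0,"y":0,"z":-1.2,"spin":0},{"hand":0,"x":0,"y":0,"z":-1.4,"spin":0},{"hand":0,"x":0,"y":0,"z":-1.4,"spin":0}]'
python3 - <<'E'
from m import *
W=pts(grab('top','top6'));v,u=np.mgrid[:420,:560];Z=W[...,2]
ax=np.array([np.cos(np.radians(-14.7)),np.sin(np.radians(-14.7))]);gbc=np.array([.6484,-.0433])
P=W[(u>262)&(u<300)&(v>140)&(v<185)&(Z>.105)];a=(P[:,:2]-gbc)@ax;print(np.polyfit(a,P[:,2],1),a.min(),a.max())
E
```

```text
time_s: 14.5
tool_pos: [0.4781, 0.0021, 0.0282]
tcp_rot: [0.561, 0.431, -0.431, -0.561]
contact_force: [2.4, -0.7, 1.3]
width: 0.0237
[0.00134562 0.12143417] -0.05632197454850229 0.05577081814675429
```

```bash
python3 -m jog '[{"hand":0,"x":0,"y":0,"z":-0.2,"spin":0},{"hand":0,"x":0,"y":0,"z":-0.4,"spin":0},{"hand":0,"x":0,"y":0,"z":-0.6,"spin":0},{"hand":0,"x":0,"y":0,"z":-0.8,"spin":0},{"hand":0,"x":0,"y":0,"z":-1,"spin":0},{"hand":0,"x":0,"y":0,"z":-1.2,"spin":0},{"hand":0,"x":0,"y":0,"z":-1.2,"spin":0},{"hand":0,"x":0,"y":0,"z":-1.2,"spin":0}]'
cat > cov.py <<'E'
from m import *
import sys
W=pts(grab('top',sys.argv[1]));v,u=np.mgrid[:420,:560];Z=W[...,2]
ax=np.array([np.cos(np.radians(-14.7)),np.sin(np.radians(-14.7))]);gbc=np.array([.6484,-.0433])
P=W[(u>262)&(u<300)&(v>140)&(v<185)&(Z>.105)];a=(P[:,:2]-gbc)@ax;l=(P[:,:2]-gbc)@[-ax[1],ax[0]];print(np.polyfit(a,P[:,2],1),a.min(),a.max(),l.min(),l.max())
E
python3 cov.py top7
```

```text
time_s: 15.55
tool_pos: [0.4779, 0.0022, 0.0161]
tcp_rot: [0.561, 0.431, -0.431, -0.561]
contact_force: [4.1, -2.4, 4.1]
width: 0.024
[-0.02226602  0.12317066] -0.05771204608860061 0.05391708162049629 -0.028909482501005543 0.02914131587472309
```

```bash
python3 -m jog '[{"hand":0,"x":0.2,"y":-0.05,"z":-0.2,"spin":0},{"hand":0,"x":0.3,"y":-0.08,"z":-0.4,"spin":0},{"hand":0,"x":0.4,"y":-0.1,"z":-0.6,"spin":0},{"hand":0,"x":0.5,"y":-0.13,"z":-0.8,"spin":0},{"hand":0,"x":0.6,"y":-0.16,"z":-1,"spin":0},{"hand":0,"x":0.6,"y":-0.16,"z":-1.2,"spin":0},{"hand":0,"x":0.6,"y":-0.16,"z":-1.2,"spin":0},{"hand":0,"x":0.6,"y":-0.16,"z":-1.2,"spin":0}]'
python3 cov.py top8
```

```text
time_s: 16.6
tool_pos: [0.4839, 0.0006, 0.0043]
tcp_rot: [0.561, 0.431, -0.431, -0.561]
contact_force: [1.0, -0.4, 0.1]
width: 0.024
[-0.08430393  0.12648   ] -0.05631392577293007 0.05939474000064647 -0.028812014220631666 0.029086910845290078
```

```bash
python3 -m jog '[{"hand":0,"x":-0.3,"y":0.08,"z":-0.1,"spin":0},{"hand":0,"x":-0.6,"y":0.16,"z":-0.25,"spin":0},{"hand":0,"x":-0.9,"y":0.24,"z":-0.4,"spin":0},{"hand":0,"x":-1.2,"y":0.32,"z":-0.5,"spin":0},{"hand":0,"x":-1.6,"y":0.42,"z":-0.6,"spin":0},{"hand":0,"x":-2.2,"y":0.58,"z":-0.6,"spin":0},{"hand":0,"x":-2.8,"y":0.74,"z":-0.6,"spin":0},{"hand":0,"x":-2.8,"y":0.74,"z":-0.6,"spin":0}]'
python3 cov.py top9
python3 - <<'E'
import cv2
a=cv2.imread('pics/top9.png')[130:250,230:330];cv2.imwrite('pics/v9.png',cv2.resize(a,(500,600),interpolation=cv2.INTER_CUBIC))
E
```

```text
time_s: 17.65
tool_pos: [0.4552, 0.0081, -0.0018]
tcp_rot: [-0.561, -0.431, 0.431, 0.561]
contact_force: [-0.1, -1.1, -0.8]
width: 0.0238
[-0.08157894  0.12627434] -0.05512539132370024 0.06037717411770553 -0.028798634795459577 0.0291176141416906
```

View pics/v9.png

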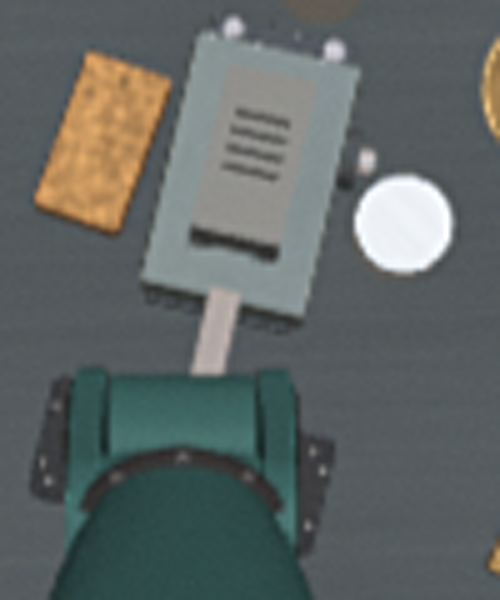

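Run:
```python
from m import *
ax=np.array([np.cos(np.radians(-14.7)),np.sin(np.radians(-14.7))]);gbc=np.array([.6484,-.0433]);v,u=np.mgrid[:420,:560]
for t in ('top0','top9'):
    W=pts(load(t));m=cv2.erode(((u>255)&(u<305)&(v>135)&(v<190)&(W[...,2]>.1)).astype(np.uint8),np.ones((5,5)))
    P=W[m>0];a=(P[:,:2]-gbc)@ax;k=(a>-.04)&(a<.05);print(t,np.polyfit(a[k],P[k,2],1))
```

```text
top0 [-0.00913576  0.12132526]
top9 [-0.10711429  0.126967  ]
```

```bash
python3 -m jog '[{"hand":0,"x":-0.5,"y":0.2,"z":1,"spin":0},{"hand":0,"x":-1,"y":0.3,"z":3,"spin":0},{"hand":0,"x":-1.4,"y":2,"z":6,"spin":0},{"hand":0,"x":-1.4,"y":6,"z":8,"spin":0},{"hand":0,"x":-1.4,"y":10,"z":9,"spin":0},{"hand":0,"x":-1.4,"y":14,"z":9,"spin":0},{"hand":0,"x":-1.4,"y":19,"z":9,"spin":0},{"hand":0,"x":-1.4,"y":24,"z":9,"spin":0}]' 20
python3 -m jog '[{"hand":0,"x":-0.1,"y":3,"z":0,"spin":0},{"hand":0,"x":-0.1,"y":6,"z":-1.5,"spin":0},{"hand":0,"x":-0.1,"y":8,"z":-3,"spin":0},{"hand":0,"x":-0.1,"y":8.6,"z":-5,"spin":0},{"hand":0,"x":-0.1,"y":8.6,"z":-7,"spin":0},{"hand":0,"x":-0.1,"y":8.6,"z":-8,"spin":0},{"hand":0,"x":-0.1,"y":8.6,"z":-8.5,"spin":0},{"hand":0,"x":-0.1,"y":8.6,"z":-8.5,"spin":0}]' 12
python3 -m jog '[{"hand":0,"x":0,"y":0,"z":-0.2,"spin":0},{"hand":0,"x":0,"y":0,"z":-0.4,"spin":0},{"hand":0,"x":0,"y":0,"z":-0.6,"spin":0},{"hand":0,"x":0,"y":0,"z":-0.8,"spin":0},{"hand":0,"x":0,"y":0,"z":-1,"spin":0},{"hand":0,"x":0,"y":0,"z":-1.2,"spin":0},{"hand":0,"x":0,"y":0,"z":-1.2,"spin":0},{"hand":0,"x":0,"y":0,"z":-1.2,"spin":0}]' 8
```

```text
time_s: 18.7
tool_pos: [0.4416, 0.2497, 0.089]
tcp_rot: [0.561, 0.431, -0.431, -0.561]
contact_force: [0.8, 0.0, -0.7]
width: 0.024
time_s: 19.7
tool_pos: [0.4409, 0.3338, 0.0033]
tcp_rot: [-0.561, -0.431, 0.431, 0.561]
contact_force: [-0.7, 0.9, -0.9]
width: 0.0238
time_s: 20.7
tool_pos: [0.4404, 0.3337, -0.0091]
tcp_rot: [-0.561, -0.431, 0.431, 0.561]
contact_force: [-0.4, -0.4, -2.3]
width: 0.024
```

```bash
python3 -m jog '[{"hand":0,"x":0,"y":0,"z":-0.15,"spin":0},{"hand":0,"x":0,"y":0,"z":-0.3,"spin":0},{"hand":0,"x":0,"y":0,"z":-0.4,"spin":0},{"hand":0,"x":0,"y":0,"z":-0.4,"spin":0},{"hand":3,"x":0,"y":0,"z":-0.4,"spin":0},{"hand":4,"x":0,"y":0,"z":-0.4,"spin":0},{"hand":4.5,"x":0,"y":0,"z":-0.4,"spin":0},{"hand":4.5,"x":0,"y":0,"z":-0.4,"spin":0}]' 5
python3 -m jog '[{"hand":4.5,"x":0,"y":0,"z":1,"spin":0},{"hand":4.5,"x":0,"y":0,"z":4,"spin":0},{"hand":4.5,"x":0,"y":0,"z":8,"spin":0},{"hand":5,"x":0,"y":-3,"z":12,"spin":0},{"hand":6,"x":1,"y":-8,"z":16,"spin":0},{"hand":8,"x":2,"y":-13,"z":19,"spin":0},{"hand":8,"x":3.5,"y":-18,"z":21,"spin":0},{"hand":8,"x":5,"y":-22,"z":22,"spin":0}]'
python3 - <<'E'
from m import *
c=grab('top','top10');W=pts(c);f=c['frame'].astype(int);R,G,B=f[...,0],f[...,1],f[...,2]
v,u=np.mgrid[:420,:560]
box=lambda a,b,c,d:(u>a)&(u<b)&(v>c)&(v<d)
rect(W,box(155,190,185,250)&(R-B>60),'handle')
rect(W,box(165,190,185,225)&(R>110)&(abs(R-B)<50),'steel')
E
```

```text
time_s: 21.7
tool_pos: [0.4408, 0.334, -0.0128]
tcp_rot: [-0.561, -0.431, 0.431, 0.561]
contact_force: [-0.1, 0.4, 0.9]
width: 0.0451
time_s: 22.7
tool_pos: [0.4915, 0.1123, 0.2093]
tcp_rot: [0.561, 0.432, -0.43, -0.56]
contact_force: [0.5, -0.4, -0.7]
width: 0.0801
handle [162 211  15  33 231] c [458.2 326.3] size [ 25.8 105.6] ang 76.16 z [18.6 25.9 32.7]
steel [170 192  11  21 127] c [542.8 306. ] size [24.8 66.6] ang 73.84 z [ 3.  16.7 23.2]
```

```bash
python3 -m jog '[{"hand":9,"x":4,"y":-4,"z":0,"spin":0},{"hand":9,"x":8,"y":-8,"z":0,"spin":0},{"hand":9,"x":12,"y":-12,"z":0,"spin":0},{"hand":9,"x":15.8,"y":-15.6,"z":-2,"spin":0},{"hand":9,"x":15.8,"y":-15.6,"z":-5,"spin":0},{"hand":9,"x":15.8,"y":-15.6,"z":-7,"spin":0},{"hand":9,"x":15.8,"y":-15.6,"z":-7,"spin":0},{"hand":9,"x":15.8,"y":-15.6,"z":-7,"spin":0}]' 15
python3 - <<'E'
from m import *
s=read_state();c=grab('wrist','w11');grab('scene','s11');print(s['tool_pos'],s['joints'])
W=pts(c);f=c['frame']
ax=np.array([np.cos(np.radians(-14.7)),np.sin(np.radians(-14.7))]);gbc=np.array([.6484,-.0433]);Z=W[...,2]
L=(W[...,:2]-gbc)@[-ax[1],ax[0]];A=(W[...,:2]-gbc)@ax
m=(Z>.118)&(Z<.14)&(abs(L)<.045)&(A<.05);P=W[m]
print('lat',np.percentile(L[m],[1,99]),'A',np.percentile(A[m],[1,99]),m.sum(), 'tcp lat',(s['tool_pos'][:2]-gbc)@[-ax[1],ax[0]])
a=cv2.imread('pics/w11.png');b=cv2.imread('pics/s11.png')[130:330,210:350]
b=cv2.resize(b,(294,420));cv2.imwrite('pics/v11.png',cv2.hconcat([a[:,40:540],b]))
E
```

```text
time_s: 23.75
tool_pos: [0.6492, -0.0416, 0.1384]
tcp_rot: [0.561, 0.431, -0.431, -0.56]
contact_force: [-0.4, -0.8, -0.1]
width: 0.0899
[ 0.64919755 -0.04161675  0.13844479] [-9.98487613e-02  3.58544632e-01  1.86036018e+00  1.87509550e-05
  9.21421418e-01 -1.41092147e+00]
lat [-0.02611932  0.03068264] A [-0.05065629  0.04050021] 9263 tcp lat 0.0018305389236996361
```

View pics/v11.png

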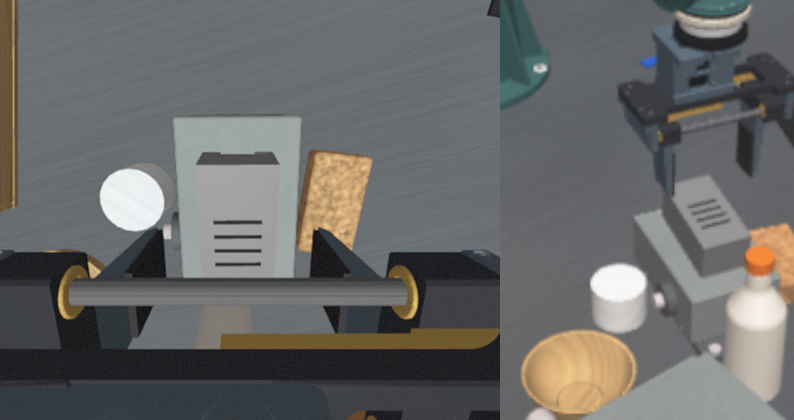

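The fingers straddle the popped cover (notch-end edge at row ~158, fingers at columns ~160 and ~315, centred). Descending to grip.

```bash
python3 -m jog '[{"hand":9,"x":0,"y":-0.1,"z":-2,"spin":0},{"hand":9,"x":0,"y":-0.1,"z":-4,"spin":0},{"hand":9,"x":0,"y":-0.1,"z":-6,"spin":0},{"hand":9,"x":0,"y":-0.1,"z":-6,"spin":0},{"hand":4,"x":0,"y":-0.1,"z":-6,"spin":0},{"hand":4,"x":0,"y":-0.1,"z":-6,"spin":0},{"hand":4,"x":0,"y":-0.1,"z":-6,"spin":0},{"hand":4,"x":0,"y":-0.1,"z":-6,"spin":0}]' 15
```

```text
time_s: 24.85
tool_pos: [0.6491, -0.043, 0.0776]
tcp_rot: [0.561, 0.431, -0.431, -0.561]
contact_force: [0.4, 0.0, 1.9]
width: 0.058
```

```bash
python3 -m jog '[{"hand":4,"x":0,"y":0,"z":1,"spin":0},{"hand":4,"x":0,"y":0,"z":3,"spin":0},{"hand":4,"x":0,"y":0,"z":6,"spin":0},{"hand":4,"x":0,"y":0,"z":9,"spin":0},{"hand":4,"x":-2,"y":-4,"z":11,"spin":0},{"hand":4,"x":-4,"y":-8,"z":11,"spin":-0.05},{"hand":4,"x":-6,"y":-12,"z":11,"spin":-0.1},{"hand":4,"x":-8,"y":-16,"z":11,"spin":-0.15}]' 20
python3 -m jog '[{"hand":4,"x":-2,"y":-4,"z":0,"spin":-0.05},{"hand":4,"x":-4,"y":-8,"z":0,"spin":-0.05},{"hand":4,"x":-6,"y":-11,"z":-1,"spin":-0.05},{"hand":4,"x":-7.8,"y":-13.4,"z":-3,"spin":-0.05},{"hand":4,"x":-7.8,"y":-13.4,"z":-6,"spin":-0.05},{"hand":4,"x":-7.8,"y":-13.4,"z":-9,"spin":-0.05},{"hand":4,"x":-7.8,"y":-13.4,"z":-12,"spin":-0.05},{"hand":4,"x":-7.8,"y":-13.4,"z":-12,"spin":-0.05}]'
python3 - <<'E'
from m import *
s=read_state();c=grab('top','top12');print(s['tool_pos'])
b=grab('wrist','w12')
a=cv2.imread('pics/w12.png')[:,60:480];t=cv2.resize(cv2.imread('pics/top12.png')[120:280,250:410],(380,420))[:, :]
t2=cv2.resize(t,(380,420));cv2.imwrite('pics/v12.png',cv2.hconcat([a,t2]))
W=pts(c);Z=W[...,2]
T=np.array([.4604,-.3213]);ax=np.array([np.cos(np.radians(-26.2)),np.sin(np.radians(-26.2))]);
for n,W in (('top',W),('wrist',pts(b))):
    Z=W[...,2];A=(W[...,:2]-T)@ax;L=(W[...,:2]-T)@[-ax[1],ax[0]]
    m=(Z>.075)&(Z<.13)&(A>-.04)&(A<.12)&(abs(L)<.04);m&=cv2.erode(m.astype(np.uint8),np.ones((3,3)))>0
    print(n,m.sum(),'A',np.percentile(A[m],[2,98]),'L',np.percentile(L[m],[2,98]),'z',np.percentile(Z[m],[5,50,95]),np.polyfit(A[m],Z[m],1))
E
```

```text
time_s: 25.85
tool_pos: [0.5684, -0.2043, 0.1889]
tcp_rot: [0.592, 0.388, -0.387, -0.591]
contact_force: [-0.1, 0.3, -0.6]
width: 0.0579
time_s: 26.85
tool_pos: [0.49, -0.3365, 0.0667]
tcp_rot: [-0.6, -0.372, 0.373, 0.602]
contact_force: [-0.1, -0.4, -0.4]
width: 0.0582
[ 0.49001981 -0.33645625  0.06665444]Traceback (most recent call last):
  File "<stdin>", line 11, in <module>
    return _quantile_unchecked(
        a, q, axis, out, overwrite_input, method, keepdims, weights)
    return _ureduce(a,
                    func=_quantile_ureduce_func,
    ...<5 lines>...
                    overwrite_input=overwrite_input,
                    method=method)
    r = func(a, **kwargs)
    result = _quantile(arr,
                       quantiles=q,
    ...<2 lines>...
                       out=out,
                       weights=wgt)
    slices_having_nans = np.isnan(arr[-1, ...])
                                  ~~~^^^^^^^^^
IndexError: index -1 is out of bounds for axis 0 with size 0
```

View pics/v12.png

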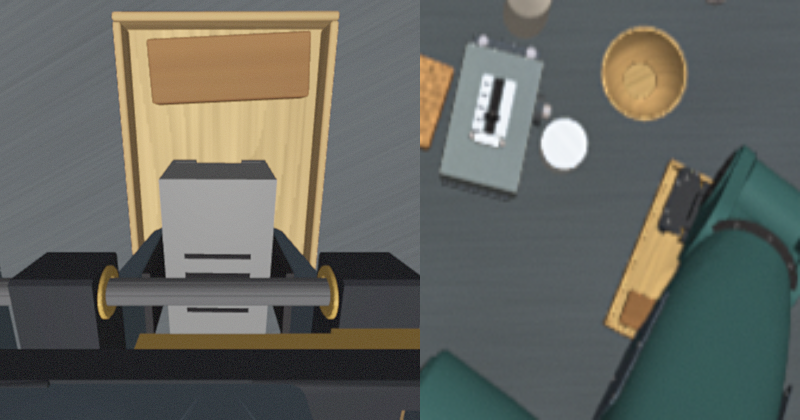

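Held cover hangs between the tray walls (cover columns 160–275, tray 113–338) clear of the offcut; the top view shows the lever uncovered. Lowering.

```bash
python3 -m jog '[{"hand":4,"x":0.1,"y":0,"z":-2,"spin":0},{"hand":4,"x":0.1,"y":0,"z":-4,"spin":0},{"hand":4,"x":0.1,"y":0,"z":-5,"spin":0},{"hand":4,"x":0.1,"y":0,"z":-5.5,"spin":0},{"hand":4,"x":0.1,"y":0,"z":-5.8,"spin":0},{"hand":4,"x":0.1,"y":0,"z":-6.1,"spin":0},{"hand":4,"x":0.1,"y":0,"z":-6.3,"spin":0},{"hand":4,"x":0.1,"y":0,"z":-6.3,"spin":0}]' 8
python3 -m jog '[{"hand":4,"x":0,"y":0,"z":-0.1,"spin":0},{"hand":7,"x":0,"y":0,"z":-0.1,"spin":0},{"hand":7,"x":0,"y":0,"z":-0.1,"spin":0},{"hand":7.2,"x":0,"y":0,"z":0,"spin":0},{"hand":7.2,"x":0,"y":0,"z":1,"spin":0},{"hand":7.2,"x":0,"y":0,"z":4,"spin":0},{"hand":7.2,"x":0,"y":0,"z":8,"spin":0},{"hand":7.2,"x":0,"y":0,"z":13,"spin":0}]'
```

```text
time_s: 27.95
tool_pos: [0.4919, -0.3371, 0.0043]
tcp_rot: [0.601, 0.373, -0.373, -0.601]
contact_force: [1.0, -0.5, -0.9]
width: 0.0579
time_s: 28.95
tool_pos: [0.4914, -0.3367, 0.1356]
tcp_rot: [-0.601, -0.373, 0.373, 0.601]
contact_force: [-0.2, -0.6, -0.5]
width: 0.0717
```

```bash
python3 -m jog '[{"hand":0,"x":1,"y":3,"z":3,"spin":0.05},{"hand":0,"x":2.5,"y":7,"z":4,"spin":0.1},{"hand":0,"x":4,"y":11,"z":4,"spin":0.15},{"hand":0,"x":5.5,"y":15,"z":4,"spin":0.2},{"hand":0,"x":7,"y":19,"z":4,"spin":0.2},{"hand":0,"x":8,"y":23,"z":4,"spin":0.2},{"hand":0,"x":9,"y":27,"z":4,"spin":0.2},{"hand":0,"x":9.8,"y":30.6,"z":4,"spin":0.2}]'
cat > lev.py <<'E'
from m import *
import sys
ax=np.array([np.cos(np.radians(-14.7)),np.sin(np.radians(-14.7))]);g=np.array([.6483,-.0432]);lt=np.array([-ax[1],ax[0]])
def lev(c):
    W=pts(c);A=(W[...,:2]-g)@ax;L=(W[...,:2]-g)@lt;Z=W[...,2];f=c['frame'].astype(int)
    m=(abs(L)<.013)&(abs(A)<.06)&(Z>.09)&(Z<.125)&(f.max(2)<70)
    print(m.sum()); 
    if m.sum(): print('A',np.round(np.percentile(A[m],[2,50,98]),4),'L',np.round(L[m].mean(),4),'Z',np.round(np.percentile(Z[m],[50,90]),4))
if __name__=='__main__':
    for n in ('top','scene','wrist'): print(n);lev(grab(n,n+sys.argv[1]))
    s=read_state();q=s['tool_pos'][:2]-g;print('tcp gb',q@ax,q@lt,s['tool_pos'][2],s['contact_force'],s['width'],s['time_s'])
E
python3 lev.py 13
python3 - <<'E'
import sys;sys.path.insert(0,'.')
from lev import *
print('top12');lev(load('top12'))
c=load('top13');W=pts(c);f=c['frame'].astype(int);R,G,B=f[...,0],f[...,1],f[...,2];Z=W[...,2]
T=np.array([.4604,-.3213]);a=np.array([np.cos(np.radians(-26.2)),np.sin(np.radians(-26.2))]);A=(W[...,:2]-T)@a;L=(W[...,:2]-T)@[-a[1],a[0]]
m=(abs(A)<.12)&(abs(L)<.09)&(Z>.04)&(Z<.07);P=rect(W,m,'cover');k=(P[:,:2]-T)@a;print('tray A',k.min(),k.max(),np.polyfit(k,P[:,2],1)); l=(P[:,:2]-T)@[-a[1],a[0]];print(l.min(),l.max())
E
```

```text
time_s: 29.95
tool_pos: [0.5901, -0.0295, 0.175]
tcp_rot: [0.561, 0.431, -0.431, -0.56]
contact_force: [-0.2, 1.1, -0.7]
width: 0.0009
top
0
scene
42
A [-0.0045 -0.0006  0.003 ] L -0.0009 Z [0.1032 0.1082]
wrist
22
A [-0.0087 -0.0064 -0.0025] L 0.0 Z [0.1102 0.1111]
tcp gb -0.059784004627113876 -0.001813083370369028 0.17480560447355692 [ 1.57550678e+00 -2.47823470e-01 -1.51976237e-03] 0.0005082011933269361 30.1
top12
15
A [-0.0111 -0.0065  0.0007] L -0.0009 Z [0.1097 0.1133]
cover [356 192  30  38 612] c [ 492.  -338.9] size [ 59.4 111.5] ang 63.32 z [45.2 52.7 59.3]
tray A -0.019738694729180824 0.09174759428267924 [-0.00091194  0.05253249]
-0.0317815974543034 0.02832141302281849
```

Cover is level in the tray (top at 52 mm). The lever tip reads gearbox x ≈ −6.5, z ≈ 111, so it stands at notch 2 and needs two clicks. Descending behind it.

```bash
python3 -m jog '[{"hand":0,"x":0.4,"y":0.1,"z":-3,"spin":0},{"hand":0,"x":0.4,"y":0.1,"z":-6,"spin":0},{"hand":0,"x":0.4,"y":0.1,"z":-8.5,"spin":0},{"hand":0,"x":0.4,"y":0.1,"z":-10,"spin":0},{"hand":0,"x":0.4,"y":0.1,"z":-10.3,"spin":0},{"hand":0,"x":1.4,"y":-0.2,"z":-10.3,"spin":0},{"hand":0,"x":2.4,"y":-0.46,"z":-10.3,"spin":0},{"hand":0,"x":2.4,"y":-0.46,"z":-10.3,"spin":0}]'
python3 lev.py 14
```

```text
time_s: 31.1
tool_pos: [0.6152, -0.0359, 0.0719]
tcp_rot: [0.561, 0.431, -0.43, -0.56]
contact_force: [-0.2, -0.4, -0.7]
width: 0.0006
top
0
scene
65
A [-0.026  -0.0019  0.0033] L -0.0017 Z [0.1059 0.1155]
wrist
400
A [-0.0523 -0.0517 -0.0492] L -0.0008 Z [0.1162 0.1233]
tcp gb -0.035365880781442025 -0.001388833006187962 0.0712915381094027 [ 0.83830298 -0.09749445  0.39280811] 0.000712479312080474 31.25
```

```bash
python3 -m jog '[{"hand":0,"x":0.2,"y":-0.05,"z":0,"spin":0},{"hand":0,"x":0.4,"y":-0.1,"z":0,"spin":0},{"hand":0,"x":0.6,"y":-0.16,"z":0,"spin":0},{"hand":0,"x":0.8,"y":-0.21,"z":0,"spin":0},{"hand":0,"x":1,"y":-0.26,"z":0,"spin":0},{"hand":0,"x":1.2,"y":-0.31,"z":0,"spin":0},{"hand":0,"x":1.4,"y":-0.37,"z":0,"spin":0},{"hand":0,"x":1.6,"y":-0.42,"z":0,"spin":0}]'
python3 -m jog '[{"hand":0,"x":0.1,"y":-0.03,"z":0,"spin":0},{"hand":0,"x":0.2,"y":-0.05,"z":0,"spin":0},{"hand":0,"x":0.3,"y":-0.08,"z":0,"spin":0},{"hand":0,"x":0.4,"y":-0.1,"z":0,"spin":0},{"hand":0,"x":0.5,"y":-0.13,"z":0,"spin":0},{"hand":0,"x":0.5,"y":-0.13,"z":0,"spin":0},{"hand":0,"x":0.5,"y":-0.13,"z":0,"spin":0},{"hand":0,"x":0.5,"y":-0.13,"z":0,"spin":0}]'
python3 lev.py 15
```

```text
time_s: 32.25
tool_pos: [0.6302, -0.0399, 0.0712]
tcp_rot: [0.561, 0.431, -0.431, -0.561]
contact_force: [0.1, -0.5, 0.6]
width: 0.0004
time_s: 33.25
tool_pos: [0.6348, -0.0411, 0.0712]
tcp_rot: [-0.561, -0.431, 0.431, 0.561]
contact_force: [-0.8, 0.5, -0.3]
width: 0.0006
top
0
scene
68
A [-0.0083  0.0114  0.0163] L -0.002 Z [0.108  0.1159]
wrist
412
A [-0.0308 -0.0302 -0.0285] L -0.0008 Z [0.1162 0.1234]
tcp gb -0.0135801210201076 -0.0013974156567440345 0.0712098593066947 [ 0.34143151 -0.9003613  -0.64072472] 0.0006006693858162734 33.4
```

```bash
python3 -m jog '[{"hand":0,"x":0.15,"y":-0.04,"z":0,"spin":0},{"hand":0,"x":0.3,"y":-0.08,"z":0,"spin":0},{"hand":0,"x":0.45,"y":-0.12,"z":0,"spin":0},{"hand":0,"x":0.55,"y":-0.14,"z":0,"spin":0},{"hand":0,"x":0.65,"y":-0.17,"z":0,"spin":0},{"hand":0,"x":0.75,"y":-0.2,"z":0,"spin":0},{"hand":0,"x":0.85,"y":-0.22,"z":0,"spin":0},{"hand":0,"x":0.85,"y":-0.22,"z":0,"spin":0}]'
python3 lev.py 16
```

```text
time_s: 34.4
tool_pos: [0.6435, -0.0434, 0.0712]
tcp_rot: [0.561, 0.431, -0.431, -0.561]
contact_force: [-0.6, 0.9, 1.1]
width: 0.0009
top
0
scene
68
A [0.0094 0.0251 0.0296] L -0.0023 Z [0.1063 0.1164]
wrist
450
A [-0.0219 -0.0213 -0.0192] L -0.0007 Z [0.115 0.123]
tcp gb -0.004804090468383419 -0.0013603143291816132 0.07115290899325838 [-0.07815903  0.73738453 -0.33251583] 0.0003669619165370465 34.55
```

Force is zero and the tip moved ~14 mm, so it should be at notch 4. Backing off to check.

```bash
python3 -m jog '[{"hand":0,"x":-1,"y":0.26,"z":0,"spin":0},{"hand":0,"x":-3,"y":0.8,"z":0,"spin":0},{"hand":0,"x":-4,"y":1,"z":2,"spin":0},{"hand":0,"x":-5,"y":2,"z":6,"spin":0},{"hand":0,"x":-8,"y":5,"z":9,"spin":0},{"hand":0,"x":-11,"y":9,"z":11,"spin":0},{"hand":0,"x":-14,"y":13,"z":12,"spin":0},{"hand":0,"x":-16,"y":18,"z":12,"spin":0}]'
python3 lev.py 17
python3 - <<'E'
import cv2
a=cv2.imread('pics/top17.png');b=cv2.imread('pics/scene17.png')[200:310,250:360]
v=cv2.hconcat([a[80:290,110:410],cv2.resize(b,(210,210))]);cv2.imwrite('pics/v17.png',cv2.resize(v,(800,329),interpolation=cv2.INTER_CUBIC))
E
```

```text
time_s: 35.55
tool_pos: [0.4819, 0.1376, 0.192]
tcp_rot: [0.561, 0.431, -0.43, -0.561]
contact_force: [0.9, -0.6, -0.5]
width: 0.0006
top
19
A [0.0163 0.0208 0.0252] L -0.0007 Z [0.1088 0.1154]
scene
45
A [0.0218 0.0261 0.0305] L -0.0017 Z [0.1045 0.1081]
wrist
0
tcp gb -0.20696314613853212 0.13324970803352765 0.19126220735864327 [-0.24112704 -0.64066323  0.20987038] 0.0003361727608882425 35.7
```

View pics/v17.png

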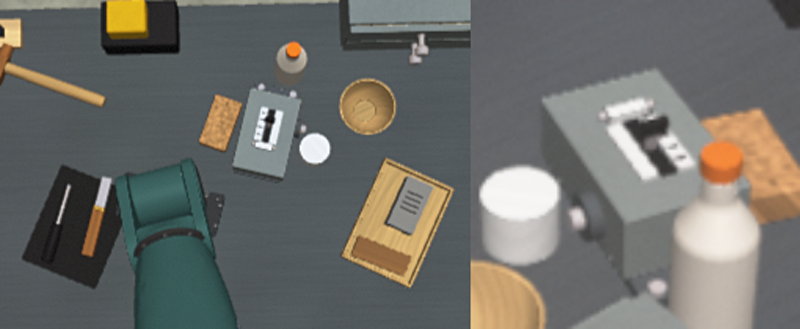

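Top crop: the lever's pad is past the gate middle (about (270,120)), cover upright in the tray, blade and driver flat on the mat, bystanders in place. Both cameras put the tip at gearbox x ≈ 21–26 mm (notch 4 is 23.5; 3 would be 8, 5 would be 38).

```bash
python3 -c "from plant import manip; print(manip.close_job())"
```

```text
the job is handed in; nothing more can be done
None
```

The job is done and handed in at about 36 s of the 72 s allowed. I pried the cover off with the blade and laid the blade back flat on the mat. I then set the cover upright on the tray floor and clicked the lever to the fourth notch.

**Final checks:**
- **Cover pop:** it tilted by about 0.11 rad after prying (nominal 0.12), and the gripper did not touch it before that.
- **Cover in the tray:** its top is level at 52 mm, which matches 6 + 46 mm, and it is clear of the offcut.
- **Lever:** it stood at notch 2 when uncovered, so I gave it two clicks. The tip now reads x ≈ 21 mm (top camera) and 26 mm (scene camera) on the gearbox. Notch 4 is at 23.5 mm, notch 3 at 8 and notch 5 at 38.
- **Bystanders:** they look unmoved in the last picture, but I did not measure them again.
- **Gripper:** it was clear of everything at hand-in. The largest contact force I read between moves was about 5 N.

**What disagreed:** the reported tool height reads about 20–28 mm lower than the true fingertip. The first two grasps of the blade closed in the air above the handle because of this. I corrected the height from the camera images and the third grasp held.

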